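Shut and pin the swivel cheese board

TASK

The pale top of the swivel cheese board has been left swung out towards the hob: push it round by its free end until it lies squarely over its dark base. Then take the red-handled locking pin out of its slanted stand and put it down through the hole in the top into the hole in the base, upright and fully home with its collar resting on the top, and let go. Leave the other things on the worktop where they stand.

Things in the scene. Friction and masses are not known exactly. Their poses are not given: they have to be found in the camera images.
- board_base: dark wooden base of the swivel cheese board, fixed to the worktop, 305 x 100 mm, 20 mm high, with a knife recess. Origin on the worktop right under the pivot screw; its x axis runs along its length from the free end towards the pivot: the base reaches from x = -270 mm (free end) to x = +35 mm, and y = -50 to +50 mm. Z up.
- board_top (a joint): angle (rad) of the pale top about the vertical pivot at board_base's origin. 0: squarely over the base. Positive: free end swung to board_base's -y side (towards the hob, robot's right), counter-clockwise from above. Starts 0.45 to 0.8, can turn -0.4 to 1.1 with no stop at 0; stays where left (friction 0.25 N m, a push of 1 to 2 N near the free end).
- top_hole (a point): centre of the brass-rimmed 12 mm through hole in the upper face of the pale top, on its midline 235 mm from the pivot; moves with the top. The top is 310 x 110 mm (270 mm from pivot to free end), 16 mm thick, underside 20.5 mm and upper face 36.5 mm above the worktop; shut, it overhangs the base by 5 mm at each long side. Too wide to grip across: push its long edge.
- base_hole (a point): centre of the mouth of the blind hole (11 mm diameter, 14 mm deep) in the upper face of the base, 20 mm above the worktop, 235 mm from the pivot; hidden once the top is shut.
- pin: locking pin, 60 g: red handle 16 mm diameter, above a brass collar 26 mm diameter and 4 mm thick, above a brass shank 8 mm diameter and 28 mm long, last 7 mm tapered to 4 mm. Origin at the centre of the collar's underside; z axis along the pin from the tip to the handle: collar z = 0 to 4 mm, handle 4 to 55 mm, tip at -28 mm. Starts in pin_stand, leaning 30 degrees from vertical, handle towards pin_stand's -x (towards the board, to the robot's right).
- pin_tip (a point): tip of the pin's shank
- pin_stand: small wooden stand, fixed, foot 85 x 56 x 9 mm with a 44 x 44 x 34 mm block on it that is tilted 30 degrees so that its bored face looks up and towards -x of the stand. Origin under it on the worktop; the mouth of its 10 mm hole (31 mm deep) is at x = -8.5, z = 47 mm, the highest edge at z = 58 mm. The pin is drawn out along its own axis (at least 30 mm).
- glass: drinking glass, 76 mm diameter, 86 mm high, bystander; origin under it
- opener: bottle opener with black handle, 174 x 41 x 20 mm, lying flat, bystander; origin under its middle
- fork: fork, 193 x 26 x 15 mm, lying on the worktop at the left, bystander; origin under its middle
Things that resemble listed ones, but are neither listed nor needed, are in the scene too. Of the things that look like the pin, the larger one is meant.

How it is judged (in metres and radians):
On the way:
1. the top has been swung to within 0.05 rad of square over the base (value of joint board_top between -0.05 and 0.05 rad), for 0.2 s.
At the end, for the whole second after the job is handed in: the top within 0.025 rad of square over the base; the pin through both holes: its tip within 5 mm horizontally of the base hole's centre, its collar within 3 mm of the top's upper face, within 10 degrees of upright, at rest and let go (value of joint board_top between -0.025 and 0.025 rad and horizontal distance between pin_tip and base_hole below 0.005 m and z of pin in the frame of top_hole below 0.003 m and angle between pin's own z axis and vertical below 0.17 rad and linear speed of pin below 0.02 m/s); the robot touches nothing.
It fails at once if a bystander (glass, opener, fork) moved more than 40 mm (distance of any of glass, opener, fork from where it was at the start of the episode above 0.04 m).
It also fails if it takes over 61 s, if anything falls off the work surface, if the arm or the gripper's body presses on something with over 40 N, if the wrist force passes 120 N, or if a joint passes its speed limit or range.

ROBOT

A 6-joint arm with a two-finger parallel gripper is mounted at the origin on a cart in front of the work surface, level with it; the furniture and walls round the work are solid. World frame = base frame: x ahead of the robot, y to its left, z up, the work surface at z = 0. Lengths are in mm, angles in rad, forces in N, time in s.
With the tool pointing down it reaches from about 350 to 975 mm from the base axis. Payload 7.1 kg.
Tool frame: the origin (TCP) lies at the very end of the fingers, on their centre line; the grasp point (between the pads) lies 19 mm behind it; z points along the fingers, y is the line along which they close (so a half turn about z gives the same grasp; the last joint's range is limited). The gripper opens to 88 mm and grips with 3 to 60 N. Pads are 20 mm wide; open, the fingers measure 115 mm over their backs; the gripper's body (75 mm by 178 mm) begins 61 mm behind the grasp point.
Start: joints at [1.228, 0.423, 1.63, -0, 1.089, -0.019], TCP at [198.825, 592.514, 222.675] pointing down, gripper open.
Joint ranges: [-3, 3], [-0.9, 2.11], [0.09, 2.58], [-1.31, 4.45], [0.11, 2.69], [-2.54, 2.54]. Speed limits (rad/s): [2.39, 2.39, 3.01, 3.14, 3.14, 3.14].

INTERFACE

Orientations are given as a rotation vector (axis times angle).
In Python, from workcell import sensors, imaging, close_job gives the robot as it stands. The module is installed in compiled form; this text tells all that it offers.
- The arm moves only by the tool servo_tool, never from a script. Its argument "steps" is a list of rows, each a list of 3 entries, a list of its own where there are three numbers: the shift along the world's x, y, z in m, then the turn, a rotation vector about the world's x, y, z in degrees, then the opening, from -1 (shut) to 1 (fully open). A call has exactly 8 rows; each row shifts and turns the commanded pose from where the row before left it; what a row does not reach is not made up. A row lasts 1/12 s, in which the tool goes at most 41.7 mm and 7.16 degrees, less where a joint would pass 70% of its speed; a pose out of reach is approached as far as the arm can. A call is refused whole if a number of a shift passes 0.0417 or a number of a turn 7.16, either way. A call with a gripper value outside its range is refused whole. The fingers move at their own pace and stop on an object; the grip force is fixed at half the most. Time passes only in rows, so rows that do not move let the fingers close, or fill a call up. It gives the time, the measured TCP pose, the force, the opening and the grip force at its end, in the units of the state.
- sensors.get_obs(): the state, without advancing time (a new reading comes with each control period).
- imaging.get_image(name): name is "scene" or "top" or "wrist"; returns a dict with "color" (480x640x3 uint8, blue, green, red), "range_z" (480x640 float32, mm along the optical axis (not along the pixel's ray), 0 where there is no reading), "vertical_fov" (degrees; the focal length in pixels is half the picture's height over the tangent of half this angle, whatever the lens; pixels are square), "cx", "cy" (the principal point, pixels), "rvec" (rotation vector, rad) and "tvec" (3), from world to camera coordinates, as OpenCV has them; the wrist camera has in their place "tool_from_camera" (4x4, takes a point from camera to tool coordinates, whose origin is the TCP and whose axes are the flange's). Camera axes: x right, y down, z forward; pixel columns grow to the right and rows downward; lengths in mm; the calibration is good to about 2 mm. The wrist camera is an equidistant fisheye: a pixel r from the principal point sees the ray r / f radians off the axis. A picture is of the moment at which its call begins: read the wrist's pose just before it.
- close_job(): hands the job in; it is judged then, once.
The state is a dict: "t": time; "qpos": joint angles; "qvel": joint speeds; "joint_torque": joint torques, N m; "ee_pos": TCP position; "orientation": TCP orientation; "ft_force": force on the tool from outside, world axes, zero at the start; "moment": the same for the moment, N m; "width": finger opening in mm; "grasp_force": force on a finger pad.
Only numpy, scipy, OpenCV 4.12 (cv2) and the standard library are available. Lean on these libraries where they do the work, as an engineer would, in place of code of your own. Each camera call takes 0.05 s, during which the arm holds its last target. There are 200 camera calls.

## Working session

There is one attempt and no reset: what is moved stays moved. The work goes in short steps, Python scripts to look and compute and a tool call to move; the robot and the scene stay as the last step left them, time stands still between calls to the robot, and variables do not carry over. Pictures are saved under pics/ and viewed, at most 10 in all, crops included, and the job is handed in when it is done.

Besides the shell and the picture viewer there is one more tool, called after "Call:" as name([rows], argument=value, ...), one row to a line, values as JSON. servo_tool: Moves the arm, as the interface text tells. Its arguments: {"type":"object","properties":{"steps":{"type":"array"}},"required":["steps"]}

```bash
mkdir -p pics; cat > h.py <<'E'
import numpy as np, cv2, pickle
from workcell import sensors, imaging
def grab(n):
    o=sensors.get_obs(); im=imaging.get_image(n); im['obs']=o
    return im
def f(im): return im['color'].shape[0]/2/np.tan(np.radians(im['vertical_fov'])/2)
def cam(im):
    if 'tool_from_camera' in im:
        o=im['obs']; T=np.eye(4); T[:3,:3]=cv2.Rodrigues(np.array(o['orientation'],float))[0]; T[:3,3]=o['ee_pos']
        return T@np.array(im['tool_from_camera'])
    R=cv2.Rodrigues(np.array(im['rvec'],float))[0]; T=np.eye(4); T[:3,:3]=R.T; T[:3,3]=-R.T@np.array(im['tvec'],float).ravel(); return T
def ray(im,u,v):
    F=f(im); x=(u-im['cx'])/F; y=(v-im['cy'])/F
    if 'tool_from_camera' in im:
        r=np.hypot(x,y)+1e-12; d=np.array([np.sin(r)*x/r,np.sin(r)*y/r,np.cos(r)])
    else: d=np.array([x,y,1.])
    T=cam(im); return T[:3,3],T[:3,:3]@d,d[2]
def onz(im,u,v,z):
    c,d,_=ray(im,u,v); return c+d*(z-c[2])/d[2]
def depth(im,u,v):
    c,d,k=ray(im,u,v); r=im['range_z'][int(round(v)),int(round(u))]; return c+d*r/k
E
python3 - <<'E'
from h import *
for n in ['scene','top']:
    im=grab(n); pickle.dump(im,open(n+'.pkl','wb')); cv2.imwrite(f'pics/{n}.png',im['color'])
    print(n,cam(im).round(2).tolist(),f(im))
print(sensors.get_obs())
E
```

```text
scene [[0.57, -0.56, 0.6, 23.96], [-0.82, -0.4, 0.4, -88.47], [0.01, -0.72, -0.69, 727.27], [0.0, 0.0, 0.0, 1.0]] 586.0896243917052
top [[-0.02, -1.0, 0.1, 471.71], [-1.0, 0.02, 0.01, 312.98], [-0.02, -0.1, -1.0, 991.39], [0.0, 0.0, 0.0, 1.0]] 542.8034350108386
{'t': 0.1, 'qpos': array([ 1.22800938e+00,  4.23749650e-01,  1.63056538e+00, -7.12992777e-06,
        1.08860798e+00, -1.89969918e-02]), 'qvel': array([-1.16751405e-03, -3.55028416e-03, -4.14924672e-03, -7.06660865e-05,
       -2.01013637e-03, -4.75716368e-04]), 'joint_torque': array([ 6.08295122e-04, -5.45615458e+01, -2.74326789e+01,  6.45776954e-02,
        1.88810856e-02, -3.13334579e-05]), 'ee_pos': array([198.66593907, 592.08003606, 222.00759008]), 'orientation': array([-5.06346394e-01, -3.10028204e+00,  2.05725818e-03]), 'ft_force': array([-0.01373681, -0.19486547,  0.44953748]), 'moment': array([-0.00731953, -0.03372734, -0.00216802]), 'grasp_force': 0.0, 'width': 88.02769527357145}
```

View pics/top.png

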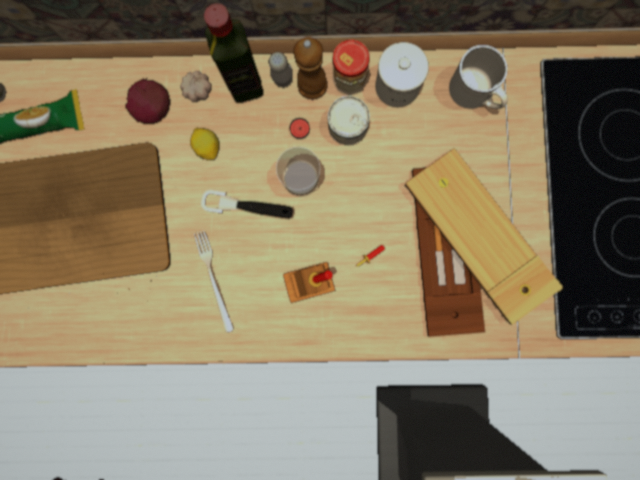

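View pics/scene.png

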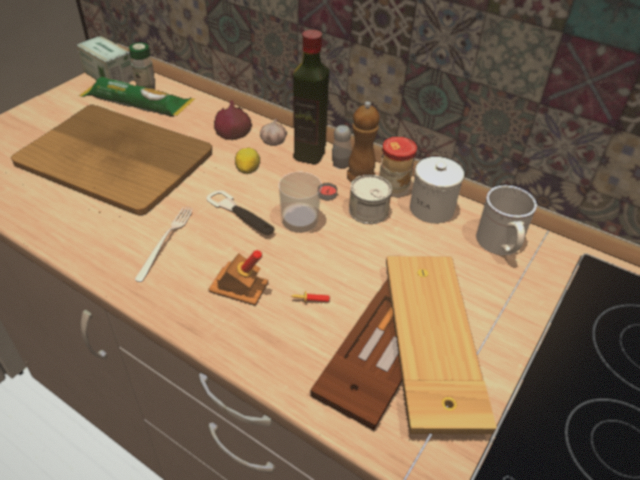

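The top view shows the base hole near (456,315), the top hole near (525,290), the pivot screw near (444,182) and the free end lower right. The pin candidates are the red-handled pin in the stand at (320,277), the small loose pin at (372,256) and the red cap at (300,128). I choose the one in the stand because it is larger and in its slanted stand.

```bash
python3 - <<'E'
from h import *
T=pickle.load(open('top.pkl','rb'));S=pickle.load(open('scene.pkl','rb'))
def dark(im,u,v,r):
    g=cv2.cvtColor(im['color'],cv2.COLOR_BGR2GRAY).astype(float)[v-r:v+r+1,u-r:u+r+1]
    w=np.clip(np.median(g)-12-g,0,None); yy,xx=np.mgrid[-r:r+1,-r:r+1]; return u+(w*xx).sum()/w.sum(), v+(w*yy).sum()/w.sum(), w.max()
for n,im,bh,th in (('top',T,(456,315),(525,290)),('scene',S,(354,387),(449,405))):
    b=dark(im,*bh,5); t=dark(im,*th,6)
    print(n,'bh',np.round(b,1),onz(im,*b[:2],20).round(1),depth(im,*b[:2]).round(1),'th',np.round(t,1),onz(im,*t[:2],36.5).round(1),depth(im,*t[:2]).round(1))
print('pivot',onz(T,444,182,36.5).round(1),onz(S,424,273,36.5).round(1))
# base dark edges corners guess, stand corners on top view
for p in [(428,335),(483,331)]: print('base corner',onz(T,*p,20).round(1))
hsv=cv2.cvtColor(T['color'],cv2.COLOR_BGR2HSV)
for n,im in(('top',T),('scene',S)):
    hsv=cv2.cvtColor(im['color'],cv2.COLOR_BGR2HSV)
    m=(((hsv[...,0]<6)|(hsv[...,0]>174))&(hsv[...,1]>190)&(hsv[...,2]>90)).astype(np.uint8)
    k,l,s,c=cv2.connectedComponentsWithStats(m)
    for i in range(1,k):
        if s[i,4]>25:
            p=np.argwhere(l==i)[:,::-1]; a=cv2.PCACompute(p.astype(np.float32),None)
            q=(p-c[i])@a[1][0]
            print(n,'red',c[i].round(1),s[i],'ends',(c[i]+a[1][0]*q.min()).round(1),(c[i]+a[1][0]*q.max()).round(1),depth(im,*c[i]).round(1))
a=cv2.resize(T['color'][245:315,270:400],None,fx=6,fy=6,interpolation=cv2.INTER_CUBIC)
b=cv2.resize(S['color'][235:310,200:335],None,fx=5.5,fy=5.5,interpolation=cv2.INTER_CUBIC)
w=780;a=cv2.resize(a,(540,290));b=cv2.resize(b,(540,300));cv2.imwrite('pics/crop.png',np.vstack([a,b]))
E
```

```text
top bh [456.4 314.7  14. ] [431.9  96.   20. ] [431.2  92.2   3. ] th [525.  289.6  85. ] [473.9 -21.4  36.5] [473.9 -27.   20.5]
scene bh [353.9 386.7  22. ] [432.2  99.3  20. ] [436.7 101.4  12.2] th [448.7 403.4  82. ] [473.2 -20.8  36.5] [478.7 -20.   28.1]
pivot [667.2 111.7  36.5] [667.1 111.3  36.5]
base corner [397.4 147.2  20. ]
base corner [402.6  50.4  20. ]
top red [349.9  71.8] [335  65  31  11  70] ends [334.6  70.9] [364.8  72.7] [848.9 276.8  97.7]
top red [375.5 251.8] [368 246  16  13  77] ends [368.6 256.8] [382.7 246.6] [546.9 234.9  12.3]
top red [322.9 276.1] [314 271  18  11 131] ends [313.8 279.5] [331.4 273. ] [502.1 329.3  91.4]
scene red [256.4 254.5] [252 252   9   6  39] ends [251.9 255.5] [259.9 253.7] [499.8 319.1  94.7]
scene red [317.4 297.6] [308 295  20   6  74] ends [307.8 296.7] [327.1 298.5] [541.6 233.   13.1]
```

View pics/crop.png

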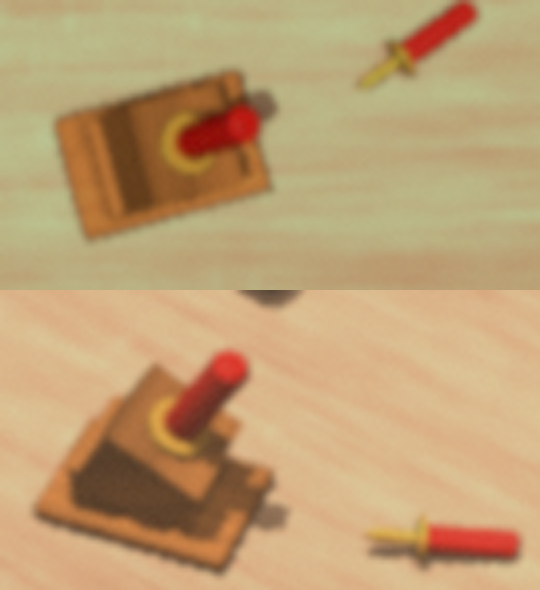

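The crop shows the tall red-handled pin in the stand, leaning right (handle top at about (328,275) in the top view, collar at (316,279)), and the slimmer loose pin to its right. The base-hole to pivot distance measures 235 mm and the top-hole radius 235 mm, so both agree with the sizes given.

```bash
cat >> h.py <<'E'
def tri(obs):
    A=np.zeros((3,3));b=np.zeros(3);L=[]
    for im,u,v in obs:
        c,d,_=ray(im,u,v); d=d/np.linalg.norm(d); P=np.eye(3)-np.outer(d,d); A+=P;b+=P@c;L.append((c,P))
    x=np.linalg.solve(A,b); return x.round(1),[round(float(np.linalg.norm(P@(x-c))),1) for c,P in L]
def yaw(o): # angle of tool y
    R=cv2.Rodrigues(np.array(o['orientation'],float))[0]; return np.degrees(np.arctan2(R[1,1],R[0,1]))
E
python3 - <<'E'
from h import *
T=pickle.load(open('top.pkl','rb'));S=pickle.load(open('scene.pkl','rb'))
for p in [(570,290),(555,240),(530,330)]: print('hob',depth(T,*p).round(1))
h=tri([(T,327.8,274.9),(S,257.5,254.5)]);c=tri([(T,316.2,279.5),(S,244.5,269.5)]);print('handle',h,'collar',c)
d=h[0]-c[0];print(np.linalg.norm(d),np.degrees(np.arctan2(np.hypot(d[0],d[1]),d[2])),np.degrees(np.arctan2(d[1],d[0])))
# stand foot corners from crop at z=9
for p in [(58,118),(240,72),(270,188),(90,238)]:
    print(onz(T,270+p[0]/540*130,245+p[1]/290*70,9).round(1))
print(yaw(sensors.get_obs()))
E
```

```text
hob [ 471.7 -112.3    6. ]
hob [562.4 -91.1   5.5]
hob [ 4.015e+02 -3.920e+01 -4.000e-01]
handle (array([504.2, 321. ,  89.9]), [0.3, 0.3]) collar (array([497.4, 342.4,  49.3]), [0.8, 0.8])
46.39568945494829 28.945401703465972 -72.37198063218032
[511.  401.3   9. ]
[529.6 321.6   9. ]
[478.8 309.5   9. ]
[458.7 388.    9. ]
71.44839257553949
```

Call:
servo_tool([
  [[0.0132,-0.0293,0],[0,0,-5.3],-1],
  [[0.0132,-0.0293,0],[0,0,-5.3],-1],
  [[0.0132,-0.0293,0],[0,0,-5.3],-1],
  [[0.0132,-0.0293,0],[0,0,-5.3],-1],
  [[0.0132,-0.0293,0],[0,0,-5.3],-1],
  [[0.0132,-0.0293,0],[0,0,-5.3],-1],
  [[0.0132,-0.0293,0],[0,0,-5.3],-1],
  [[0.0132,-0.0293,0],[0,0,-5.3],-1],
])

```text
t: 0.77
ee_pos: [304.6, 356.5, 222.5]
orientation: [-1.599, -2.704, 0.001]
ft_force: [0.5, -0.2, -0.4]
width: 38.2
grasp_force: 0.0
```

Call:
servo_tool([
  [[0.0132,-0.0293,0],[0,0,-5.3],-1],
  [[0.0132,-0.0293,0],[0,0,-5.3],-1],
  [[0.0132,-0.0293,0],[0,0,-5.3],-1],
  [[0.0132,-0.0293,0],[0,0,-5.3],-1],
  [[0.0132,-0.0293,0],[0,0,-5.3],-1],
  [[0.0132,-0.0293,0],[0,0,-5.3],-1],
  [[0.0132,-0.0293,0],[0,0,-5.3],-1],
  [[0.0132,-0.0293,0],[0,0,-5.3],-1],
])

```text
t: 1.43
ee_pos: [410.2, 122.1, 222.6]
orientation: [-2.469, -1.942, 0.0]
ft_force: [-0.1, 1.0, -0.6]
width: 0.8
grasp_force: 0.0
```

Call:
servo_tool([
  [[0.0132,-0.0293,0],[0,0,-5.3],-1],
  [[0.0132,-0.0293,0],[0,0,-5.3],-1],
  [[0.0132,-0.0293,0],[0,0,-5.3],-1],
  [[0.0132,-0.0293,0],[0,0,-5.3],-1],
  [[0.0132,-0.0293,0],[0,0,-5.3],-1],
  [[0.0132,-0.0293,0],[0,0,-5.3],-1],
  [[0.0132,-0.0293,0],[0,0,-5.3],-1],
  [[0.0132,-0.0293,0],[0,0,-5.3],-1],
])

```text
t: 2.1
ee_pos: [515.8, -112.3, 222.4]
orientation: [-3.004, -0.918, 0.001]
ft_force: [0.7, -0.7, 0.3]
width: 0.5
grasp_force: 0.0
```

```bash
python3 - <<'E'
from h import *
im=grab('wrist'); pickle.dump(im,open('w1.pkl','wb')); cv2.imwrite('pics/w1.png',im['color']); print(f(im),im['cx'],im['cy'],yaw(im['obs']),im['obs']['ee_pos'],cam(im)[:3].round(2).tolist())
E
```

```text
371.64829954431775 316.6155557521328 230.10080498613559 -56.03214690085915 [ 515.76499247 -112.3220788   222.42030026] [[0.56, -0.79, -0.24, 581.46], [-0.83, -0.53, -0.16, -68.04], [0.0, 0.29, -0.96, 384.7]]
```

View pics/w1.png

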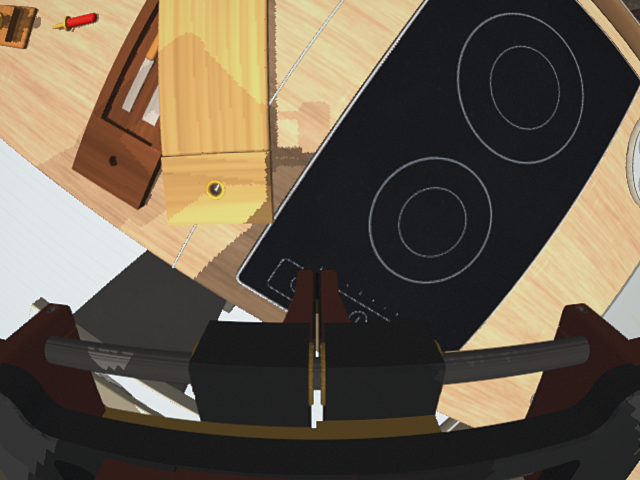

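The wrist view shows the top hole at (215,189), the base hole at (112,161), and the closed fingers over the hob beside the top's right edge.

```bash
python3 - <<'E'
from h import *
W=pickle.load(open('w1.pkl','rb'))
def dark(im,u,v,r):
    g=cv2.cvtColor(im['color'],cv2.COLOR_BGR2GRAY).astype(float)[v-r:v+r+1,u-r:u+r+1]
    w=np.clip(np.median(g)-12-g,0,None); yy,xx=np.mgrid[-r:r+1,-r:r+1]; return u+(w*xx).sum()/w.sum(), v+(w*yy).sum()/w.sum()
b=dark(W,112,161,7);print(b,onz(W,*b,20).round(1),'th',onz(W,215,188.5,36.5).round(1))
P=np.array([667.1,111.5])
print(depth(W,200,100).round(1),depth(W,300,240).round(1))
r0=35  # arc way-points, base yaw 3.5
for th in np.arange(31,-0.1,-31/16):
    a=np.radians(3.5+th); ex=np.array([np.cos(a),np.sin(a)]);ey=np.array([-ex[1],ex[0]])
    p=P-250*ex-68.5*ey; print(round(th,2),p.round(1))
E
```

```text
(np.float64(112.63268892794376), np.float64(160.493848857645)) [432.2  98.8  20. ] th [474.4 -20.9  36.5]
[539.9  36.9  37.6] [ 468.  -123.1    6.5]
31.0 [499.9 -86.6]
29.06 [493.3 -80.8]
27.12 [486.9 -74.8]
25.19 [480.7 -68.6]
23.25 [474.7 -62.2]
21.31 [468.9 -55.6]
19.38 [463.4 -48.8]
17.44 [458.1 -41.8]
15.5 [453.  -34.7]
13.56 [448.2 -27.3]
11.62 [443.6 -19.9]
9.69 [439.3 -12.2]
7.75 [435.3  -4.5]
5.81 [431.5   3.4]
3.88 [428.   11.5]
1.94 [424.7  19.6]
0.0 [421.7  27.9]
```

Call:
servo_tool([
  [[0,0,-0.035],[0,0,0],-1],
  [[0,0,-0.035],[0,0,0],-1],
  [[0,0,-0.035],[0,0,0],-1],
  [[0,0,-0.035],[0,0,0],-1],
  [[0,0,-0.03],[0,0,0],-1],
  [[0,0,-0.018],[0,0,0],-1],
  [[0,0,-0.008],[0,0,0],-1],
  [[0,0,0],[0,0,0],-1],
])

```text
t: 2.82
ee_pos: [514.2, -110.2, 24.9]
orientation: [-3.0, -0.925, 0.005]
ft_force: [-0.5, 0.3, 0.0]
width: 0.4
grasp_force: 0.0
```

Call:
servo_tool([
  [[-0.0055,0.009,0],[0,0,0],-1],
  [[-0.0055,0.009,0],[0,0,0],-1],
  [[-0.0033,0.0056,0],[0,0,0],-1],
  [[-0.0066,0.0058,0],[0,0,-1.94],-1],
  [[-0.0064,0.006,0],[0,0,-1.94],-1],
  [[-0.0062,0.0062,0],[0,0,-1.94],-1],
  [[-0.006,0.0064,0],[0,0,-1.94],-1],
  [[-0.0058,0.0066,0],[0,0,-1.94],-1],
])

```text
t: 3.48
ee_pos: [470.6, -55.4, 28.0]
orientation: [3.069, 0.666, 0.004]
ft_force: [0.8, 0.3, 0.4]
width: 0.6
grasp_force: 0.5
```

Call:
servo_tool([
  [[-0.0055,0.0068,0],[0,0,-1.94],-1],
  [[-0.0053,0.007,0],[0,0,-1.94],-1],
  [[-0.0051,0.0071,0],[0,0,-1.94],-1],
  [[-0.0048,0.0074,0],[0,0,-1.94],-1],
  [[-0.0046,0.0074,0],[0,0,-1.94],-1],
  [[-0.0043,0.0077,0],[0,0,-1.94],-1],
  [[-0.004,0.0077,0],[0,0,-1.94],-1],
  [[0,0,0],[0,0,0],-1],
])

```text
t: 4.15
ee_pos: [435.9, -3.7, 27.7]
orientation: [3.127, 0.301, 0.001]
ft_force: [0.1, -0.2, 0.0]
width: 0.1
grasp_force: 0.0
```

```bash
python3 - <<'E'
from h import *
im=grab('top'); pickle.dump(im,open('t2.pkl','wb')); w=grab('wrist'); pickle.dump(w,open('w2.pkl','wb'))
a=cv2.resize(im['color'][140:350,380:580],(400,420)); b=cv2.resize(w['color'],(400,300))
c=np.zeros((420,800,3),np.uint8);c[:,:400]=a;c[:300,400:]=b;cv2.imwrite('pics/c2.png',c);print(w['obs']['ee_pos'],yaw(w['obs']),w['obs']['ft_force'])
E
```

```text
[436.61036032  -4.15465989  27.63020364] -78.90108513243051 [-0.04094991  0.10147431 -0.18368988]
```

View pics/c2.png

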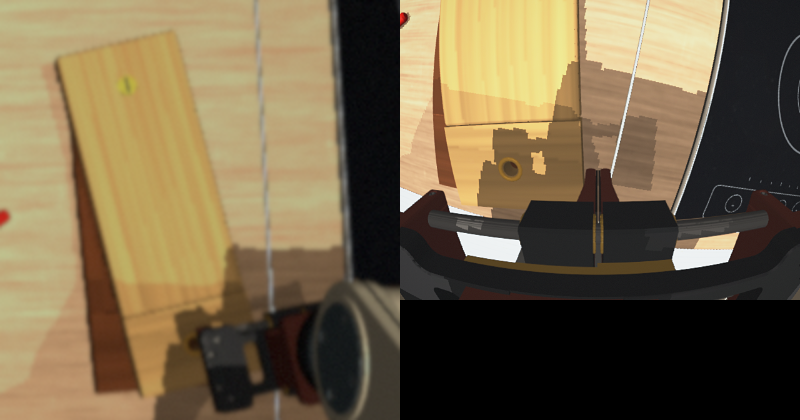

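The top has followed the finger. The wrist half shows the top hole at full-size pixel (176,269), and part of the base is still uncovered on the left.

```bash
python3 - <<'E'
from h import *
w=pickle.load(open('w2.pkl','rb'))
hsv=cv2.cvtColor(w['color'],cv2.COLOR_BGR2HSV)[240:300,145:210]
m=((hsv[...,1]>150)&(hsv[...,0]>15)).astype(np.uint8)
g=cv2.cvtColor(w['color'],cv2.COLOR_BGR2GRAY)[250:290,155:200]; print(g[::3,::2])
p=onz(w,176,268.5,36.5); P=np.array([667.1,111.5]); d=P-p[:2]; print(p,np.linalg.norm(d),np.degrees(np.arctan2(d[1],d[0])))
for bh in [(432,98.3)]: d=P-bh; print(np.linalg.norm(d),np.degrees(np.arctan2(d[1],d[0])))
t=w['obs']['ee_pos'][:2]-P; print(np.hypot(*t))
E
```

```text
[[ 98  98  97  96  95  96  96  95  96  95  95  95  95  95  95  95  95  95
   95  96  96  96  96]
 [ 97  96  97  97  98 104 110 112 114 123 119 115 113 102  96  96  96  96
   96  94  95  95  96]
 [ 97  97  96 103 112 114 112 110 109 107 111 112 112 125 127 107  98  96
   95  96  95  95  95]
 [ 95  97 103 113 112 105  92  80  65  62  63  55  68  99 113 118 114 101
   97  97  97  97  96]
 [ 96 101 112 112 102  86  69  59  62  62  62  54  49  45  59 102 115 115
  102 100 100 100 100]
 [100 102 113 106  90  77  59  60  64  62  64  67  57  48  49  48  95 113
  111  99 101 101 101]
 [102 102 112 106  89  76  59  62  65  64  65  67  69  71  60  51  60 114
  114 105 100 100 100]
 [101  99 113 107  92  82  62  65  65  65  66  67  69  72  73  76  74  95
  113 109  98  99 100]
 [ 99 100 110 113 101  88  70  63  66  67  67  67  69  71  72  72  74  98
  114 108  95  99 100]
 [101 100  99 113 114 102  91  79  66  69  70  71  72  71  71  70  85 107
  114 108  96 100 100]
 [101 102 101 100 112 117 105  97  93  77  71  71  72  71  81  94 105 115
  110  99  98 101 100]
 [103 104 103 103  96 109 121 133 109 103 100  99 101 100 104 112 115 113
  104  99 101 101 101]
 [103 104 102 103 103 103  98 105 115 123 124 122 117 117 117 113 105  95
  102 103 102 102 101]
 [102 102 103 102 102 101 102 102 101 100  99 103 103 100  97  95  99 102
  101 102 103 101 102]]
[437.87552508  63.39095646  36.5       ] 234.2185730724487 11.85305279897892
235.47027413242634 3.213573213438438
257.8787977953932
```

Call:
servo_tool([
  [[-0.0028,0.006,0],[0,0,-1.2],-1],
  [[-0.0027,0.006,0],[0,0,-1.2],-1],
  [[-0.0025,0.006,0],[0,0,-1.2],-1],
  [[-0.002,0.005,0],[0,0,-1.2],-1],
  [[-0.0015,0.004,0],[0,0,-1.2],-1],
  [[-0.0011,0.003,0],[0,0,-1.2],-1],
  [[-0.0009,0.0025,0],[0,0,-1.0],-1],
  [[0,0,0],[0,0,0],-1],
])

```text
t: 4.92
ee_pos: [423.5, 27.6, 27.0]
orientation: [-3.141, -0.076, -0.001]
ft_force: [0.4, -0.5, -0.5]
width: 0.3
grasp_force: 0.0
```

```bash
cat >> h.py <<'E'
def rim(w,u,v,r=30):
    "centre of the top hole's ring: darkest blob filled, near u,v"
    g=cv2.GaussianBlur(cv2.cvtColor(w['color'],cv2.COLOR_BGR2GRAY),(3,3),0)[v-r:v+r+1,u-r:u+r+1]
    _,m=cv2.threshold(g,0,255,cv2.THRESH_BINARY_INV|cv2.THRESH_OTSU)
    k,l,s,c=cv2.connectedComponentsWithStats(m); i=1+np.argmin([np.hypot(*(c[j]-r)) if s[j,4]>60 else 1e9 for j in range(1,k)])
    return c[i]+[u-r,v-r],s[i]
E
python3 - <<'E'
from h import *
w=grab('wrist'); pickle.dump(w,open('w3.pkl','wb')); print(w['obs']['ee_pos'],yaw(w['obs']),w['obs']['ft_force'])
q,s=rim(w,176,269,25); print(q,s)
p=onz(w,*q,36.5); P=np.array([667.1,111.5]); d=P-p[:2]; print(p,np.linalg.norm(d),np.degrees(np.arctan2(d[1],d[0])))
E
```

```text
[423.52697814  27.62996657  26.99078618] -87.23443787203125 [ 0.41692349 -0.48196295 -0.46720747]
[178.13755459 272.48471616] [ 15  17  25  24 458]
[432.89512724  93.09827476  36.5       ] 234.9266819981615 4.49256052445379
```

Call:
servo_tool([
  [[-0.0005,0.0015,0],[0,0,0],-1],
  [[-0.0005,0.0015,0],[0,0,0],-1],
  [[-0.0003,0.0013,0],[0,0,0],-1],
  [[0,0.001,0],[0,0,0],-1],
  [[0,0,0],[0,0,0],-1],
  [[0,-0.01,0],[0,0,0],-1],
  [[0,-0.015,0.01],[0,0,0],-1],
  [[0,-0.01,0.035],[0,0,0],-1],
])

```text
t: 5.63
ee_pos: [418.9, -3.1, 69.0]
orientation: [-3.14, -0.077, 0.013]
ft_force: [-0.6, 0.7, -0.8]
width: 0.2
grasp_force: 0.0
```

Call:
servo_tool([
  [[-0.005,0.015,0.025],[0,0,0],-1],
  [[-0.008,0.025,0.025],[0,0,0],-1],
  [[-0.008,0.03,0.025],[0,0,0],1],
  [[-0.008,0.03,0.025],[0,0,0],1],
  [[-0.008,0.005,0.025],[0,0,0],1],
  [[-0.008,0,0.02],[0,0,0],1],
  [[0,0,0],[0,0,0],1],
  [[0,0,0],[0,0,0],1],
])

```text
t: 6.3
ee_pos: [377.3, 102.7, 217.3]
orientation: [-3.14, -0.077, -0.004]
ft_force: [0.5, -0.5, 0.1]
width: 36.9
grasp_force: 0.0
```

```bash
python3 - <<'E'
from h import *
w=grab('wrist'); pickle.dump(w,open('w4.pkl','wb')); o=w['obs'];print(o['t'],o['ee_pos'],yaw(o),o['ft_force'])
cv2.imwrite('pics/w4.png',w['color'])
E
```

```text
6.3 [377.27605363 102.66664253 217.33910997] -87.20462499060841 [ 0.49619845 -0.4528928   0.10489616]
```

View pics/w4.png

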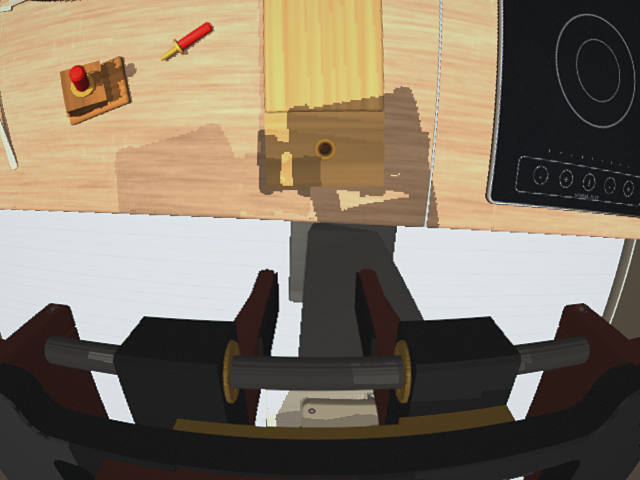

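The top now lies over the base, with its hole at (325,149) and a dark disc showing inside. The stand and pin are at (95,88), and the small decoy pin is at (188,42).

```bash
python3 - <<'E'
from h import *
w=pickle.load(open('w4.pkl','rb')); t=grab('top'); s=grab('scene'); pickle.dump((t,s),open('ts4.pkl','wb'))
c=w['color'][134:164,310:340]; a=cv2.resize(c,(300,300),interpolation=cv2.INTER_NEAREST)
b=cv2.resize(t['color'][150:350,400:500],(200,400),interpolation=cv2.INTER_CUBIC)
e=cv2.resize(s['color'][250:450,300:440],(280,400),interpolation=cv2.INTER_CUBIC)
C=np.zeros((400,800,3),np.uint8);C[:300,:300]=a;C[:,300:500]=b;C[:,510:790]=e;cv2.imwrite('pics/c4.png',C)
q,_=rim(w,325,149,10); print(q,_,onz(w,*q,36.5))
P=np.array([667.1,111.5]);d=P-onz(w,*q,36.5)[:2];print(np.hypot(*d),np.degrees(np.arctan2(d[1],d[0])))
E
```

```text
[324.79285714 148.64285714] [  4   3  13  14 140] [432.26510024  97.7809978   36.5       ]
235.23528894484596 3.3434065132904616
```

View pics/c4.png

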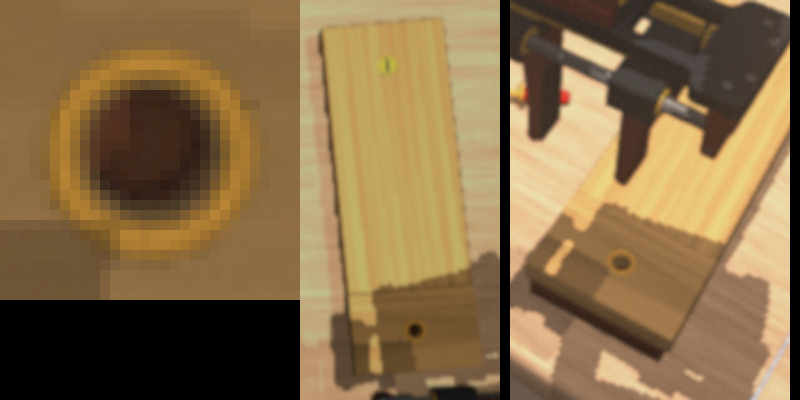

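The ring and the dark disc inside it are concentric to about 1 mm, and the top angle is 3.34° against the base's 3.2°, so the top is square. Next I move to a look pose along the pin's axis.

Call:
servo_tool([
  [[0.0169,0.0227,0],[0,0,5.6],1],
  [[0.0169,0.0227,0],[0,0,5.6],1],
  [[0.0169,0.0227,0],[5.82,1.45,0],1],
  [[0.0169,0.0227,-0.01],[5.82,1.45,0],1],
  [[0.0169,0.0227,-0.01],[5.82,1.45,0],1],
  [[0.0169,0.0227,-0.015],[5.82,1.45,0],1],
  [[0.0169,0.0227,-0.015],[5.82,1.45,0],1],
  [[0.0169,0.0227,-0.009],[0,0,0],1],
])

```text
t: 7.12
ee_pos: [512.2, 282.1, 152.7]
orientation: [-2.598, -0.31, 0.093]
ft_force: [0.5, -1.1, -0.9]
width: 88.3
grasp_force: 0.0
```

Call:
servo_tool([
  [[0,0,0],[0,0,0],1],
  [[0,0,0],[0,0,0],1],
  [[0,0,0],[0,0,0],1],
  [[0,0,0],[0,0,0],1],
  [[0,0,0],[0,0,0],1],
  [[0,0,0],[0,0,0],1],
  [[0,0,0],[0,0,0],1],
  [[0,0,0],[0,0,0],1],
])

```text
t: 7.78
ee_pos: [512.1, 284.3, 158.2]
orientation: [-2.601, -0.319, 0.084]
ft_force: [-0.2, 0.4, -0.6]
width: 87.7
grasp_force: 0.0
```

```bash
python3 - <<'E'
from h import *
w=grab('wrist'); pickle.dump(w,open('w5.pkl','wb')); o=w['obs'];R=cv2.Rodrigues(o['orientation'])[0];print(o['t'],o['ee_pos'],R.round(3).tolist(),o['qpos'].round(2))
cv2.imwrite('pics/w5.png',w['color'])
E
```

```text
7.7833 [512.13749959 284.32965692 158.22392233] [[0.97, 0.209, -0.12], [0.241, -0.84, 0.485], [0.001, -0.5, -0.866]] [0.22 0.48 1.83 0.66 0.96 1.12]
```

View pics/w5.png

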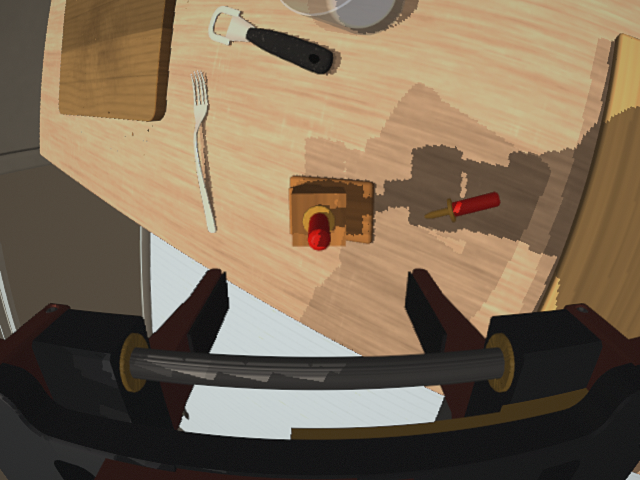

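The wrist view shows the leaning pin centred between the fingers, with its handle end at (319,243) and its collar at (318,214). The decoy is at (478,203).

```bash
python3 - <<'E'
from h import *
w=pickle.load(open('w5.pkl','rb'));T=pickle.load(open('top.pkl','rb'));S=pickle.load(open('scene.pkl','rb'))
hsv=cv2.cvtColor(w['color'],cv2.COLOR_BGR2HSV)
m=(((hsv[...,0]<6)|(hsv[...,0]>174))&(hsv[...,1]>180)&(hsv[...,2]>70)).astype(np.uint8);m[:,380:]=0
n,l,s,c=cv2.connectedComponentsWithStats(m);i=1+s[1:,4].argmax();print(s[i],c[i])
for v in range(s[i,1],s[i,1]+s[i,3],4): x=np.where(l[v]==i)[0];print(v,x.min(),x.max(),w['color'][v,319].tolist(),w['range_z'][v,319])
y=((hsv[...,0]>17)&(hsv[...,0]<28)&(hsv[...,1]>170)).astype(np.uint8)[195:235,295:345]
p=np.argwhere(y);print('yellow',p.min(0)+[195,295],p.max(0)+[195,295],len(p))
h=tri([(T,327.8,274.9),(S,257.5,254.5),(w,319,242)]);cc=tri([(T,316.2,279.5),(S,244.5,269.5),(w,318,215.5)]);print(h,cc)
R=cv2.Rodrigues(w['obs']['orientation'])[0]
for q in (h[0],cc[0],np.array([496.8,347,46])+50*0): print('tool',(R.T@(q-w['obs']['ee_pos'])).round(1))
for u,v in [(319,236),(319,243),(318,225)]: print(depth(w,u,v).round(1),(R.T@(depth(w,u,v)-w['obs']['ee_pos'])).round(1))
E
```

```text
[308 213  22  37 649] [318.38983051 232.11093991]
213 319 319 [18, 28, 82] 289.10712
217 311 326 [17, 17, 80] 278.5494
221 310 326 [13, 15, 79] 266.492
225 310 327 [15, 14, 78] 256.6215
229 309 327 [15, 22, 139] 247.6967
233 308 328 [14, 18, 104] 245.35617
237 308 329 [23, 29, 188] 245.38417
241 308 329 [15, 19, 118] 247.22412
245 309 327 [19, 20, 105] 248.17563
249 314 323 [17, 23, 164] 249.18547
yellow [206 303] [230 334] 306
(array([503.3, 320.3,  91.4]), [1.2, 0.4, 1.0]) (array([499.3, 344.4,  46.6]), [2.8, 0.7, 2.8])
tool [ 0.1  1.3 76.4]
tool [  2.    2.6 127.4]
tool [  0.2   0.2 129.4]
[508.2 319.3  94.7] [ 4.6  1.6 72.4]
[503.6 318.   94.9] [-0.2  1.6 72.2]
[510.4 326.9  84. ] [ 8.5  1.  85.2]
```

Call:
servo_tool([
  [[-0.002,0.0085,-0.0156],[0,0,0],1],
  [[-0.0022,0.0085,-0.0156],[0,0,0],1],
  [[-0.002,0.0085,-0.0156],[0,0,0],1],
  [[-0.0022,0.0085,-0.0156],[0,0,0],1],
  [[-0.002,0.0085,-0.0156],[0,0,0],1],
  [[-0.0017,0.0065,-0.012],[0,0,0],1],
  [[-0.001,0.0042,-0.0076],[0,0,0],1],
  [[0,0,0],[0,0,0],1],
])

```text
t: 8.5
ee_pos: [497.9, 338.0, 58.7]
orientation: [-2.602, -0.319, 0.089]
ft_force: [-0.2, 0.0, 0.5]
width: 87.9
grasp_force: 0.0
```

Call:
servo_tool([
  [[0,0,0],[0,0,0],1],
  [[0,0,0],[0,0,0],1],
  [[0,0,0],[0,0,0],0],
  [[0,0,0],[0,0,0],-1],
  [[0,0,0],[0,0,0],-1],
  [[0,0,0],[0,0,0],-1],
  [[0,0,0],[0,0,0],-1],
  [[0,0,0],[0,0,0],-1],
])

```text
t: 9.17
ee_pos: [499.1, 337.6, 60.2]
orientation: [-2.601, -0.319, 0.085]
ft_force: [-0.4, 0.1, -0.9]
width: 51.4
grasp_force: 0.0
```

Call:
servo_tool([
  [[0,0,0],[0,0,0],-1],
  [[0,0,0],[0,0,0],-1],
  [[0,0,0],[0,0,0],-1],
  [[0,0,0],[0,0,0],-1],
  [[0,0,0],[0,0,0],-1],
  [[0,0,0],[0,0,0],-1],
  [[0,0,0],[0,0,0],-1],
  [[0,0,0],[0,0,0],-1],
])

```text
t: 9.83
ee_pos: [499.0, 337.6, 60.0]
orientation: [-2.601, -0.319, 0.086]
ft_force: [-1.2, -0.5, 0.7]
width: 15.3
grasp_force: 30.0
```

Call:
servo_tool([
  [[0.0006,-0.0024,0.0043],[0,0,0],-1],
  [[0.0006,-0.0024,0.0043],[0,0,0],-1],
  [[0.0009,-0.0036,0.0065],[0,0,0],-1],
  [[0.0012,-0.0048,0.0087],[0,0,0],-1],
  [[0.0012,-0.0048,0.0087],[0,0,0],-1],
  [[0.0012,-0.0048,0.0087],[0,0,0],-1],
  [[0,0,0.02],[0,0,0],-1],
  [[0,0,0.03],[0,0,0],-1],
])

```text
t: 10.5
ee_pos: [503.6, 313.5, 150.8]
orientation: [-2.603, -0.316, 0.09]
ft_force: [0.3, 0.4, -1.0]
width: 15.4
grasp_force: 30.0
```

Call:
servo_tool([
  [[-0.009,-0.027,0.02],[-5.82,-1.45,0],-1],
  [[-0.009,-0.027,0],[-5.82,-1.45,0],-1],
  [[-0.009,-0.027,0],[-5.82,-1.45,0],-1],
  [[-0.009,-0.027,0],[-5.82,-1.45,0],-1],
  [[-0.009,-0.027,0],[-5.82,-1.45,0],-1],
  [[-0.009,-0.027,0],[0,0,0],-1],
  [[-0.009,-0.027,0],[0,0,0],-1],
  [[-0.009,-0.027,0],[0,0,0],-1],
])

```text
t: 11.17
ee_pos: [432.2, 97.9, 172.2]
orientation: [3.118, 0.383, 0.002]
ft_force: [0.3, -0.4, 0.5]
width: 15.2
grasp_force: 30.0
```

Call:
servo_tool([
  [[0,0,0],[0,0,0],-1],
  [[0,0,0],[0,0,0],-1],
  [[0,0,0],[0,0,0],-1],
  [[0,0,0],[0,0,0],-1],
  [[0,0,0],[0,0,0],-1],
  [[0,0,0],[0,0,0],-1],
  [[0,0,0],[0,0,0],-1],
  [[0,0,0],[0,0,0],-1],
])

```text
t: 11.83
ee_pos: [432.8, 99.1, 171.2]
orientation: [3.118, 0.383, -0.0]
ft_force: [1.0, 0.3, -0.4]
width: 15.8
grasp_force: 30.0
```

```bash
python3 - <<'E'
from h import *
w=grab('wrist'); t=grab('top'); s=grab('scene'); pickle.dump((w,t,s),open('w6.pkl','wb')); o=w['obs'];R=cv2.Rodrigues(o['orientation'])[0];print(o['t'],o['ee_pos'],R.round(3).tolist(),o['width'])
a=cv2.resize(w['color'],(400,300)); b=cv2.resize(w['color'][90:290,220:420],(400,300))
e=cv2.resize(s['color'][200:420,250:480],(400,300)); g=cv2.resize(t['color'][200:360,380:560],(400,300))
cv2.imwrite('pics/c6.png',np.vstack([np.hstack([a,b]),np.hstack([e,g])]))
E
```

```text
11.8333 [432.75482601  99.13411591 171.17124348] [[0.97, 0.242, -0.0], [0.242, -0.97, -0.0], [-0.0, -0.0, -1.0]] 15.789084956880608
```

View pics/c6.png

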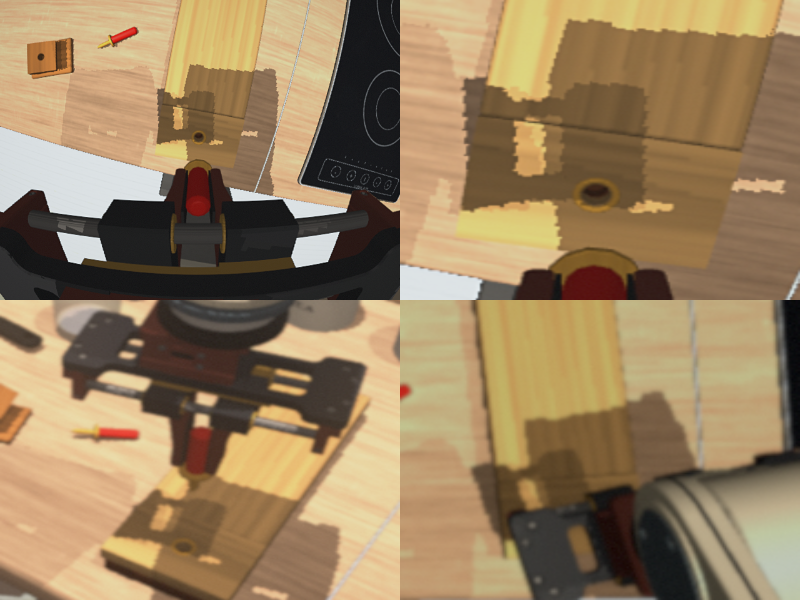

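The pin is held upright over the board. The wrist crop shows the board hole at full-size pixel (318.5,218.7) and the collar's far edge near (318,257).

```bash
python3 - <<'E'
from h import *
w,t,s=pickle.load(open('w6.pkl','rb')); o=w['obs'];R=cv2.Rodrigues(o['orientation'])[0]
hsv=cv2.cvtColor(w['color'],cv2.COLOR_BGR2HSV)
def tool(p): return (R.T@(p-o['ee_pos'])).round(1)
q,st=rim(w,318,218,12);print('hole',q,st,onz(w,*q,36.5).round(1),'by eye',onz(w,318.5,218.7,36.5).round(1))
print(w['color'][210:230:1,318].tolist())
for v in range(250,272,2): print(v,w['color'][v,318].tolist(),hsv[v,318].tolist(),w['range_z'][v,318].round(1),tool(depth(w,318,v)))
row=hsv[260,290:350]; print([(290+i,*map(int,x)) for i,x in enumerate(row[::2])] )
E
```

```text
hole [317.60233918 218.8128655 ] [  4   6  16  14 171] [432.7  98.2  36.5] by eye [432.9  97.5  36.5]
[[43, 103, 141], [37, 87, 119], [33, 61, 82], [27, 43, 63], [27, 39, 61], [28, 39, 62], [24, 36, 58], [20, 29, 45], [19, 29, 43], [21, 30, 43], [23, 32, 49], [29, 44, 62], [34, 55, 74], [41, 60, 77], [39, 58, 74], [40, 58, 76], [47, 72, 93], [46, 89, 119], [48, 112, 153], [50, 125, 172]]
250 [73, 119, 154] [17, 134, 154] 314.9 [-27.6   1.3 134.5]
252 [73, 119, 155] [17, 135, 155] 314.7 [-29.2   1.3 133.8]
254 [71, 118, 153] [17, 137, 153] 315.5 [-31.1   1.3 134. ]
256 [30, 65, 87] [18, 167, 87] 186.1 [13.2  0.7 12.2]
258 [39, 92, 127] [18, 177, 127] 186.5 [12.1  0.7 12.2]
260 [37, 90, 122] [19, 178, 122] 185.2 [11.6  0.7 10.7]
262 [38, 90, 123] [18, 176, 123] 185.9 [10.4  0.7 11.1]
264 [39, 91, 124] [18, 175, 124] 185.1 [ 9.7  0.7 10.1]
266 [34, 79, 116] [16, 180, 116] 186.8 [ 8.1  0.7 11.4]
268 [17, 19, 87] [1, 205, 87] 184.1 [8.1 0.7 8.6]
270 [19, 20, 89] [0, 201, 89] 181.6 [8.2 0.7 6. ]
[(290, 19, 86, 222), (291, 19, 86, 222), (292, 18, 88, 222), (293, 18, 90, 223), (294, 17, 91, 226), (295, 16, 98, 202), (296, 18, 147, 104), (297, 18, 176, 106), (298, 18, 177, 130), (299, 18, 174, 136), (300, 18, 175, 128), (301, 19, 180, 126), (302, 18, 173, 125), (303, 19, 178, 122), (304, 19, 178, 122), (305, 18, 175, 125), (306, 18, 174, 126), (307, 18, 173, 127), (308, 18, 171, 128), (309, 19, 177, 114), (310, 19, 168, 88), (311, 17, 140, 113), (312, 17, 135, 149), (313, 17, 134, 154), (314, 17, 132, 154), (315, 17, 134, 154), (316, 16, 135, 155), (317, 17, 137, 155), (318, 17, 136, 156), (319, 16, 136, 156)]
```

Call:
servo_tool([
  [[-0.0002,-0.0009,-0.015],[0,0,0],-1],
  [[0,0,-0.02],[0,0,0],-1],
  [[0,0,-0.02],[0,0,0],-1],
  [[0,0,-0.017],[0,0,0],-1],
  [[0,0,-0.01],[0,0,0],-1],
  [[0,0,-0.005],[0,0,0],-1],
  [[0,0,0],[0,0,0],-1],
  [[0,0,0],[0,0,0],-1],
])

```text
t: 12.65
ee_pos: [432.8, 98.0, 84.5]
orientation: [-3.118, -0.382, -0.0]
ft_force: [0.7, 0.7, -0.7]
width: 15.4
grasp_force: 30.0
```

Call:
servo_tool([
  [[0,0,-0.002],[0,0,0],-1],
  [[0,0,-0.002],[0,0,0],-1],
  [[0,0,-0.002],[0,0,0],-1],
  [[0,0,-0.002],[0,0,0],-1],
  [[0,0,-0.002],[0,0,0],-1],
  [[0,0,0],[0,0,0],-1],
  [[0,0,0],[0,0,0],-1],
  [[0,0,0],[0,0,0],-1],
])

```text
t: 13.32
ee_pos: [432.5, 97.9, 74.3]
orientation: [3.118, 0.382, -0.0]
ft_force: [-1.5, 0.2, -0.6]
width: 15.7
grasp_force: 30.0
```

Call:
servo_tool([
  [[0,0,-0.002],[0,0,0],-1],
  [[0,0,-0.002],[0,0,0],-1],
  [[0,0,-0.002],[0,0,0],-1],
  [[0,0,-0.002],[0,0,0],-1],
  [[0,0,-0.002],[0,0,0],-1],
  [[0,0,-0.002],[0,0,0],-1],
  [[0,0,-0.001],[0,0,0],-1],
  [[0,0,0],[0,0,0],-1],
])

```text
t: 13.98
ee_pos: [432.3, 97.9, 61.0]
orientation: [3.118, 0.382, -0.001]
ft_force: [-0.3, -0.1, -0.6]
width: 15.7
grasp_force: 30.0
```

Call:
servo_tool([
  [[0,0,-0.002],[0,0,0],-1],
  [[0,0,-0.002],[0,0,0],-1],
  [[0,0,-0.0015],[0,0,0],-1],
  [[0,0,-0.001],[0,0,0],-1],
  [[0,0,-0.001],[0,0,0],-1],
  [[0,0,-0.0005],[0,0,0],-1],
  [[0,0,0],[0,0,0],-1],
  [[0,0,0],[0,0,0],-1],
])

```text
t: 14.65
ee_pos: [432.5, 97.9, 53.3]
orientation: [3.118, 0.382, 0.0]
ft_force: [-0.4, -0.7, -0.1]
width: 15.6
grasp_force: 30.0
```

Call:
servo_tool([
  [[0,0,-0.0005],[0,0,0],-1],
  [[0,0,-0.0005],[0,0,0],-1],
  [[0,0,-0.0005],[0,0,0],-1],
  [[0,0,-0.0005],[0,0,0],-1],
  [[0,0,0],[0,0,0],-1],
  [[0,0,0],[0,0,0],-1],
  [[0,0,0],[0,0,0],-1],
  [[0,0,0],[0,0,0],-1],
])

```text
t: 15.32
ee_pos: [432.6, 97.9, 51.3]
orientation: [-3.118, -0.382, -0.0]
ft_force: [-0.3, -0.5, 1.6]
width: 15.4
grasp_force: 30.0
```

Call:
servo_tool([
  [[0,0,-0.0005],[0,0,0],-1],
  [[0,0,-0.0005],[0,0,0],-1],
  [[0,0,0],[0,0,0],-1],
  [[0,0,0],[0,0,0],-1],
  [[0,0,0],[0,0,0],-1],
  [[0,0,0],[0,0,0],-1],
  [[0,0,0],[0,0,0],-1],
  [[0,0,0],[0,0,0],-1],
])

```text
t: 15.98
ee_pos: [432.6, 97.9, 51.2]
orientation: [-3.118, -0.382, -0.001]
ft_force: [-3.6, -0.9, 17.0]
width: 15.5
grasp_force: 30.0
```

Firm contact at 17 N shows the collar is seated on the top. I'll release, rise, and back off.

Call:
servo_tool([
  [[0,0,0.0008],[0,0,0],-1],
  [[0,0,0],[0,0,0],-1],
  [[0,0,0],[0,0,0],1],
  [[0,0,0],[0,0,0],1],
  [[0,0,0],[0,0,0],1],
  [[0,0,0],[0,0,0],1],
  [[0,0,0],[0,0,0],1],
  [[0,0,0],[0,0,0],1],
])

```text
t: 16.65
ee_pos: [432.5, 97.9, 51.0]
orientation: [3.118, 0.382, -0.0]
ft_force: [-1.0, 0.2, 0.2]
width: 51.7
grasp_force: 0.0
```

Call:
servo_tool([
  [[0,0,0],[0,0,0],1],
  [[0,0,0.005],[0,0,0],1],
  [[0,0,0.015],[0,0,0],1],
  [[0,0,0.025],[0,0,0],1],
  [[0,0,0.035],[0,0,0],1],
  [[0,0,0.035],[0,0,0],1],
  [[-0.01,0,0.03],[0,0,0],1],
  [[-0.02,0,0.01],[0,0,0],1],
])

```text
t: 17.32
ee_pos: [406.1, 98.6, 210.7]
orientation: [-3.118, -0.381, -0.014]
ft_force: [0.8, -0.0, 0.1]
width: 87.7
grasp_force: 0.0
```

Call:
servo_tool([
  [[-0.02,0,0],[0,0,0],1],
  [[0,0,0],[0,0,0],1],
  [[0,0,0],[0,0,0],1],
  [[0,0,0],[0,0,0],1],
  [[0,0,0],[0,0,0],1],
  [[0,0,0],[0,0,0],1],
  [[0,0,0],[0,0,0],1],
  [[0,0,0],[0,0,0],1],
])

```text
t: 17.98
ee_pos: [382.8, 97.9, 205.8]
orientation: [3.118, 0.382, -0.001]
ft_force: [-0.0, 0.2, -0.2]
width: 87.9
grasp_force: 0.0
```

```bash
python3 - <<'E'
from h import *
w=grab('wrist'); s=grab('scene'); t=grab('top'); o=w['obs']; print(o['t'],o['ee_pos'],o['width'])
a=cv2.resize(w['color'],(400,300)); b=cv2.resize(w['color'][80:240,220:420],(400,300))
e=cv2.resize(s['color'][240:440,280:480],(400,300)); g=cv2.resize(t['color'][150:350,380:580],(400,300))
cv2.imwrite('pics/c7.png',np.vstack([np.hstack([a,b]),np.hstack([e,g])])); pickle.dump((w,t,s),open('w7.pkl','wb'))
E
```

```text
17.9833 [382.77823846  97.88748841 205.75183021] 87.88739445325913
```

View pics/c7.png

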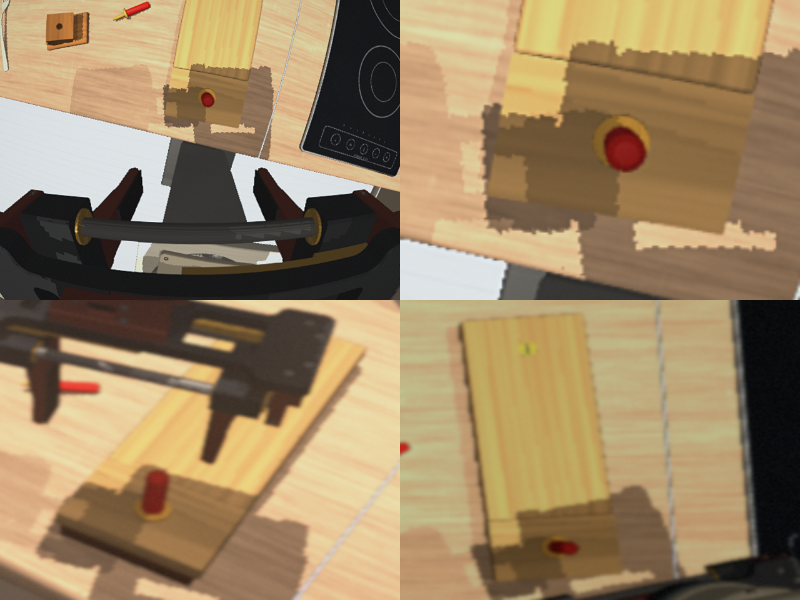

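The pin stands upright with its collar flat on the top, in the wrist crop at about (622,145) and in the scene crop at about (154,500). The gripper is clear and the top is square.

```bash
python3 -c "from workcell import close_job; print(close_job())"
```

```text
the job is handed in; nothing more can be done
None
```

I handed the job in at about 18 s: the top measured about 0.1° off square, and the pin stands upright through both holes with its collar seated, the gripper clear, and the glass, opener and fork never approached; the judge returned no verdict.

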